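# Park the melt flow tester's weights on their storage stand

### The job

Put the steel disc weights of the melt flow tester back on their storage stand, threaded over its post: the largest at the bottom, then the middle one, then the smallest, and the collar last, on top. The largest is lying partly over the middle one, so lift it straight off and leave the one beneath where it lies until its turn. Lower each part down the post until it rests flat on the one below, do not let it drop, and leave the dish, the cup and the funnel where they stand.

Things in the scene. Friction and masses are not known exactly. Their poses are not given: they have to be found in the camera images.
- weight_large_mid (a point): The largest of the three plain steel disc weights: 66 mm across, 16 mm thick, round, lying flat, with a round bore 14 mm wide right through its middle. This point is its centre, half-way up (8 mm above its underside); its z axis points up along the bore. About 0.4 kg. At the start it lies flat on top of the middle weight, 17 to 21 mm off its centre, so its underside is 16 mm above the bench.
- weight_middle_mid (a point): The middle-sized of the three plain steel disc weights: 58 mm across, 16 mm thick, round, lying flat, with a round bore 14 mm wide right through its middle. This point is its centre, half-way up (8 mm above its underside); its z axis points up along the bore. About 0.3 kg. At the start it lies flat on the bench, partly covered by the largest weight.
- weight_small_mid (a point): The smallest of the three plain steel disc weights: 50 mm across, 16 mm thick, round, lying flat, with a round bore 14 mm wide right through its middle. This point is its centre, half-way up (8 mm above its underside); its z axis points up along the bore. About 0.23 kg. It lies alone, flat on the bench.
- collar_mid (a point): Steel collar, 26 mm tall, standing on the bench on its flange: a flange 40 mm across and 6 mm thick at the bottom, above it a knurled round grip 30 mm across and 20 mm tall; a bore 14 mm wide runs right through. About 0.1 kg. This point is on its axis, half-way up (13 mm above its underside); its z axis points up.
- stand: Storage stand for the weights: a heavy round grey metal base 82 mm across and 12 mm thick with an upright steel post in its middle. The post is 10 mm thick, its top is 74 mm above the bench, and its last 8 mm taper to 4 mm. It does not move. The origin is on the post's axis at the underside of the base, on the bench; z points up.
- dish: Shallow empty aluminium sample dish, 70 mm across at the rim and 14 mm tall. The origin is the centre of its underside. It is loose and must stay where it is.
- cup: Small empty white plastic measuring cup, 40 mm across at the rim, 40 mm tall. The origin is the centre of its underside. It is loose and must stay where it is.
- funnel: Steel charging funnel standing mouth down: 56 mm across at the bench, narrowing to a spout 11 mm across at the top, 48 mm tall. The origin is the centre of its underside. It is loose and must stay where it is.
Mind the look-alikes: they are no part of the job. What is shaped like the stand but blue or pink is not meant.

How it is judged:
By the outcome, as a careful person would: the job done as asked, in the order asked, and still so for the second after the job is handed in, with the robot touching nothing.
It also fails if it takes over 115 s, if anything falls off the work surface, if the arm or the gripper's body presses on something with over 40 N, if the wrist force passes 120 N, or if a joint passes its speed limit or range.

### The arm

A 7-joint arm with a two-finger parallel gripper is mounted at the origin on the work surface. World frame = base frame: x ahead of the robot, y to its left, z up, the work surface at z = 0. Lengths are in m, angles in rad, forces in N, time in s.
With the tool pointing down it reaches from about 0.425 to 0.925 m from the base axis. Payload 6.8 kg.
Tool frame: the origin (TCP) lies at the very end of the fingers, on their centre line; the grasp point (between the pads) lies 19 mm behind it (manip.grip_point_offset is the distance from the TCP to the grasp point, in m); z points along the fingers, y is the direction in which the jaws open and shut (so a half turn about z gives the same grasp; the last joint's range is limited). The gripper opens to 85 mm and grips with 20 to 120 N. Pads are 22 mm wide; open, the fingers measure 114 mm over their backs; the gripper's body (76 mm by 85 mm) begins 54 mm behind the grasp point. The pads swing forward as they close: fully open they stand 13 mm farther back than shut.
Start: joints at [1.177, 0.477, 0.022, 1.555, -0.011, 1.109, -0.083], TCP at [0.19, -0.648, 0.231] pointing down, gripper open.
Joint ranges: [-2.96, 2.96], [-0.34, 2.1], [-1.41, 1.46], [0.24, 2.44], [-1.37, 4.51], [0.17, 1.92], [-2.96, 2.96]. Speed limits (rad/s): [2.39, 2.39, 3.14, 3.14, 3.14, 3.14, 3.14].

### API

Orientations are given as [roll, pitch, yaw] about the fixed x, y, z axes, in that order (R = Rz(yaw) Ry(pitch) Rx(roll)).
In Python, from station import manip gives the robot as it stands. Calls block until the motion is done:
- manip.goto(position, orientation): joint-space move of the TCP to a pose.
- manip.servo_line(position, rate=0.15, rot=None, guard=None): straight line of the TCP; rot=None keeps the orientation; rate is the mean speed in m/s. With guard (N) it stops when the force on the tool has changed by that much, and returns True; else False.
- manip.goto_joints(angles): joint-space move.
- manip.command_gripper(opening): finger opening in m; the grip force is fixed at half the most; returns when the fingers have stopped.
- manip.dwell(seconds).
- manip.inverse_kinematics(position, orientation): joint angles nearest the present ones, or None.
- manip.camera(name): name is "scene" or "top" or "wrist"; returns the picture (480x640x3 uint8, red, green, blue); there is no depth.
- manip.camera_params(name): a dict with "fx", "fy", "cx", "cy" (pixels), "rvec" (rotation vector, rad) and "tvec" (3), from world to camera coordinates, as OpenCV has them. Camera axes: x right, y down, z forward; pixel columns grow to the right and rows downward; lengths in m; the calibration is good to about 2 mm. A picture is of the moment at which its call begins: read the wrist's pose just before it. camera_params takes no time and is no camera call; for the wrist camera it gives the pose at the moment of the call.
A pose or a line that the arm cannot do raises manip.MotionError and nothing moves.
- manip.hand_in(): hands the job in, once; it reports no verdict.
Trained networks look in the newest picture that a camera, given by its name, has taken for a name from the list of things; names that differ only in an ending like _2 or _b are one class to them, and where a whole thing is asked for, a point or a joint stands for the part that bears it (a point fixed in the world has none). Each returns a list of dicts, best first, with "score" (0 to 1); they miss things now and then, are a little off and sometimes report something else, mostly with a low value. They report only what shows in the picture. A call takes as long as a camera call. They do not tell look-alikes from the thing itself.
- manip.boxes_of(name, camera): "centre" ([x, y, z] in m, in the coordinates of the camera as it stood for that picture, good to about 4 mm: the middle of the surface that is visible of it).
- manip.regions_of(name, camera): "mask" (480x640 bool, what is visible of it).
- manip.spot_point(name, camera): "centre" ([x, y, z] in m, in the coordinates of the camera as it stood for that picture, good to about 4 mm: a listed point, or the origin of a listed thing).
Readings, each from a call of its own:
- manip.current_time_s(): time.
- manip.current_qpos(): joint angles.
- manip.current_qd(): joint speeds.
- manip.current_effort(): joint torques, N m.
- manip.current_position(): TCP position.
- manip.current_ee_rot(): TCP orientation.
- manip.current_contact_force(): force on the tool from outside, world axes, zero at the start.
- manip.current_torque(): the same for the moment, N m.
- manip.current_finger_gap(): finger opening in m.
Only numpy, scipy, OpenCV 4.12 (cv2) and the standard library are available. Lean on these libraries where they do the work, as an engineer would, in place of code of your own. Each camera call takes 0.05 s, during which the arm holds its last target. There are 200 camera calls.

## Working session

There is one attempt and no reset: what is moved stays moved. The work goes in short steps, each a Python script; the robot and the scene stay as the last script left them, time stands still between calls to the robot, and variables do not carry over. Pictures are saved under pics/ and viewed, on a budget of 14 in all, crops included, one or two more only if the job needs it, and the job is handed in when it is done.

```bash
mkdir -p pics; cat > h.py <<'E'
import numpy as np, cv2
from station import manip
def cam(n):
    p=manip.camera_params(n); R,_=cv2.Rodrigues(np.array(p["rvec"],float)); return p,R,np.array(p["tvec"],float).ravel()
def c2w(c,P):
    return P[1].T@(np.array(c)-P[2])
def proj(w,P):
    c=P[1]@np.array(w)+P[2]; return P[0]["fx"]*c[0]/c[2]+P[0]["cx"],P[0]["fy"]*c[1]/c[2]+P[0]["cy"]
def ray(u,v,z,P):
    d=P[1].T@np.array([(u-P[0]["cx"])/P[0]["fx"],(v-P[0]["cy"])/P[0]["fy"],1]); o=-P[1].T@P[2]
    return o+d*(z-o[2])/d[2]
def snap(n,f=None):
    P=cam(n); im=manip.camera(n)
    if f: cv2.imwrite("pics/"+f,im[:,:,::-1])
    return im,P
E
python3 - <<'E'
from h import *
for c in ["scene","top"]:
    im,P=snap(c,c+"0.png")
    print(c,"campos",(-P[1].T@P[2]).round(3),P[0]["fx"])
    for n in ["weight_large_mid","weight_middle_mid","weight_small_mid","collar_mid","stand","dish","cup","funnel"]:
        for d in manip.spot_point(n,c)[:3]:
            w=c2w(d["centre"],P); print(n,round(d["score"],2),w.round(3),np.round(proj(w,P)))
print(manip.current_time_s(),manip.current_ee_rot())
E
```

```text
scene campos [1.064 0.368 0.888] 603.5644204795956
weight_large_mid 0.7 [0.478 0.306 0.027] [491. 318.]
weight_middle_mid 0.58 [0.485 0.284 0.008] [474. 320.]
weight_middle_mid 0.22 [ 0.482 -0.08   0.002] [299. 227.]
weight_small_mid 0.79 [0.472 0.112 0.01 ] [390. 267.]
weight_small_mid 0.42 [ 0.625 -0.197  0.003] [203. 249.]
collar_mid 0.53 [ 0.47  -0.254  0.012] [232. 183.]
stand 0.98 [ 0.484 -0.079  0.004] [299. 228.]
stand 0.85 [ 0.318 -0.142  0.   ] [321. 165.]
stand 0.72 [ 0.253 -0.257  0.   ] [294. 127.]
dish 0.58 [ 0.625 -0.193  0.002] [205. 250.]
cup 0.84 [0.613 0.201 0.   ] [393. 354.]
funnel 0.64 [0.625 0.017 0.002] [297. 305.]
funnel 0.3 [ 0.483 -0.077  0.002] [301. 228.]
top campos [0.416 0.019 1.177] 524.3586874556537
weight_large_mid 0.66 [0.481 0.304 0.027] [174. 241.]
weight_middle_mid 0.77 [0.488 0.285 0.004] [185. 239.]
weight_small_mid 0.82 [0.471 0.104 0.01 ] [266. 249.]
collar_mid 0.67 [ 0.469 -0.253  0.016] [426. 255.]
stand 0.96 [ 0.484 -0.082  0.003] [349. 246.]
stand 0.94 [ 0.253 -0.256  0.002] [425. 352.]
stand 0.9 [ 0.732 -0.147 -0.001] [380. 139.]
dish 0.6 [ 0.625 -0.194 -0.006] [399. 186.]
cup 0.73 [ 0.615  0.203 -0.   ] [224. 185.]
funnel 0.92 [ 0.628  0.02  -0.004] [305. 182.]
funnel 0.45 [ 0.483 -0.08   0.004] [348. 247.]
0.9 [ 3.14152647e+00 -4.23966059e-06  2.85754908e-01]
```

View pics/scene0.png

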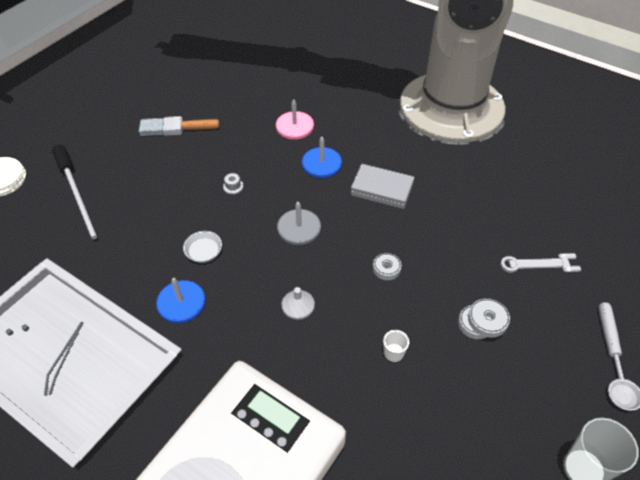

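```bash
python3 - <<'E'
import cv2
im=cv2.imread("pics/top0.png")
cv2.imwrite("pics/topc.png",cv2.resize(im[100:400,120:520],None,fx=2,fy=2,interpolation=cv2.INTER_CUBIC))
E
```

```text
(no output)
```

View pics/topc.png

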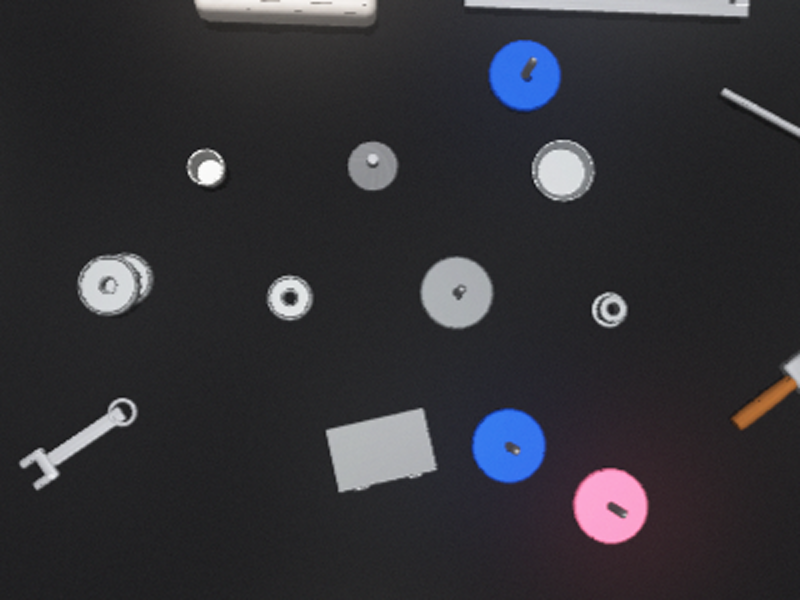

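The stand look-alikes in the scene picture are blue (321,162), blue (180,300), pink (294,125) and grey (299,228). The grey one is the stand. The enlarged top crop confirms it at (457,292), with an upright post. The large weight is at crop (108,285), with the middle one showing beneath it to the upper right. The small weight is at (290,298) and the collar at (610,310).

```bash
python3 - <<'E'
from h import *
P=cam("wrist"); o=-P[1].T@P[2]; tp=np.array(manip.current_position())
from scipy.spatial.transform import Rotation as Ro
R=Ro.from_euler("xyz",manip.current_ee_rot()).as_matrix()
print("cam in tool",(R.T@(o-tp)).round(4),"cam axes in tool\n",(R.T@P[1].T).round(3),P[0]["fx"])
S=[.484,-.080]; L=[.480,.305]
for yaw in [1.88,-1.26]:
    for p in (S,L): 
        q=manip.inverse_kinematics([*p,.17],[np.pi,0,yaw]); print(yaw,None if q is None else np.round(q,2))
for nm,p,z in (("stand",S,.194),("large",L,.152)):
    for yaw in (-1.26,1.88):
        try: manip.goto([*p,z],[np.pi,0,yaw]); break
        except manip.MotionError as e: print(e)
    manip.dwell(.3)
    im,P=snap("wrist",f"w_{nm}.png"); print(nm,yaw,manip.current_position(),manip.current_time_s())
    for n in (["stand"] if nm=="stand" else ["weight_large_mid","weight_middle_mid"]):
        for d in manip.spot_point(n,"wrist")[:2]:
            w=c2w(d["centre"],P); print(n,round(d["score"],2),w.round(4),np.round(proj(w,P)))
a=[cv2.imread(f"pics/w_{n}.png") for n in("stand","large")]
cv2.imwrite("pics/w1.png",cv2.resize(np.vstack(a),None,fx=.62,fy=.62,interpolation=cv2.INTER_AREA))
E
```

```text
cam in tool [ 0.0776  0.0002 -0.1416] cam axes in tool
 [[ 0.001 -0.953 -0.302]
 [ 1.     0.     0.002]
 [-0.002 -0.302  0.953]] 337.4735916991027
1.88 [ 0.56  0.31 -0.61  2.02  0.23  0.88  0.13]
1.88 [ 0.01  0.53 -0.9   1.83  0.48  1.02 -0.78]
-1.26 [ 0.16  0.26 -0.14  2.04  0.05  0.85 -2.84]
-1.26 [ 0.17  0.67 -1.18  1.82  0.68  1.14  2.2 ]
stand -1.26 [ 0.48398901 -0.08019509  0.1939819 ] 3.5917
stand 0.9 [ 0.3181 -0.1388  0.0006] [493. 216.]
stand 0.9 [ 0.2529 -0.2556 -0.0046] [609. 120.]
large -1.26 [0.4801957  0.30458941 0.15202304] 5.8333
weight_large_mid 0.82 [0.4827 0.2998 0.0215] [318. 232.]
```

View pics/w1.png

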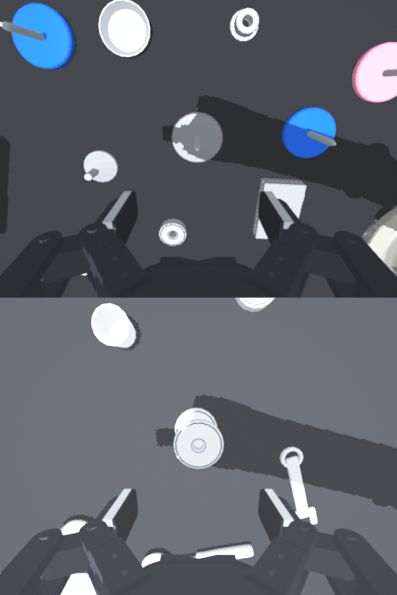

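The wrist view shows the grey stand at about (318,222) and the large weight at about (319,239), overlapping the middle one above it. Next I fit the silhouettes and view both enlarged.

```bash
cat >> h.py <<'E'
from scipy.optimize import minimize
A=np.linspace(0,2*np.pi,60,endpoint=False)
def sil(xy,prof,P,ups=4):
    m=np.zeros((480*ups,640*ups),np.uint8)
    for (r0,z0),(r1,z1) in zip(prof[:-1],prof[1:]):
        pts=np.array([proj([xy[0]+r*np.cos(a),xy[1]+r*np.sin(a),z],P) for r,z in((r0,z0),(r1,z1)) for a in A])
        cv2.fillConvexPoly(m,cv2.convexHull(((pts+.5)*ups-.5).astype(np.float32)).round().astype(np.int32),1)
    return cv2.resize(m.astype(np.float32),(640,480),interpolation=cv2.INTER_AREA)
def fit(mask,prof,P,xy):
    def f(p):
        s=sil(p,prof,P); return 1-np.minimum(s,mask).sum()/np.maximum(s,mask).sum()
    r=minimize(f,xy,method="Nelder-Mead",options=dict(initial_simplex=np.array([[0,0],[.006,0],[0,.006]])+np.array(xy),xatol=1e-4,fatol=1e-4))
    return r.x,1-r.fun
def disc(r,z): return [(r,z),(r,z+.016)]
STAND=[(.041,0),(.041,.012)],[(.005,.012),(.005,.066)],[(.005,.066),(.002,.074)]
E
python3 - <<'E'
from h import *
im,P=snap("wrist")
for d in manip.regions_of("weight_large_mid","wrist")[:2]:
    m=d["mask"].astype(np.float32); print("large",round(d["score"],2),m.sum(),*fit(m,disc(.033,.016),P,[.4805,.303]))
for d in manip.regions_of("weight_middle_mid","wrist")[:2]:
    m=d["mask"]; v,u=np.nonzero(m); print("mid",round(d["score"],2),m.sum(),u.mean(),v.mean())
g=[]
for n,(v0,u0) in (("stand",(170,260)),("large",(180,260))):
    a=cv2.imread(f"pics/w_{n}.png")[v0:v0+120,u0:u0+120]; g.append(cv2.resize(a,(400,400),interpolation=cv2.INTER_CUBIC))
cv2.imwrite("pics/c1.png",np.hstack(g))
E
```

```text
large 0.73 4843.0 [0.48051114 0.3030025 ] 0.9193075895309448
mid 0.72 1179 312.43850720949956 196.18490245971162
```

View pics/c1.png

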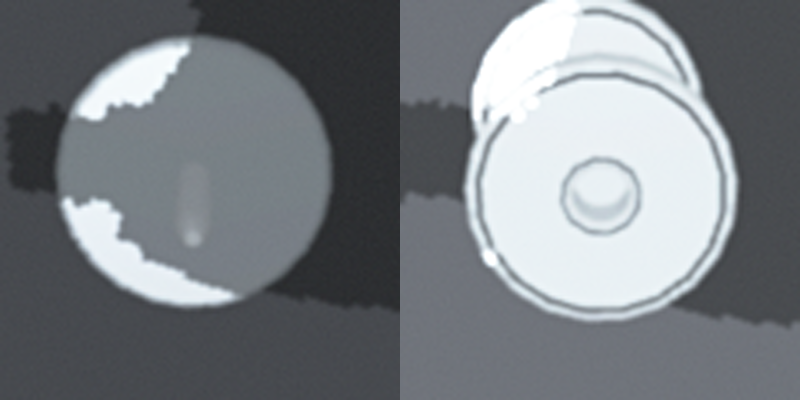

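```bash
cat > st.py <<'E'
from h import *
def C(n): 
    return
E
python3 - <<'E'
from h import *
from scipy.spatial.transform import Rotation as Ro
P=cam("wrist"); R=P[1]; o=-R.T@P[2]; tp=np.array(manip.current_position()); 
L=ray(319.65,238.3,.032,P); Lo=ray(260+201.5/3.3333-.35,180+192/3.3333-.35,.032,P); print("large bore",L,"outer",Lo)
# stand view: same tool orientation, camera translated
ts=np.array([.48398901,-.08019509,.1939819]); P2=(P[0],R,-R@(o+ts-tp))
print("tip",ray(317.55,241.4,.074,P2),"base",ray(260+194.5/3.3333-.35,170+171.5/3.3333-.35,.012,P2))
rot=[np.pi,0,-1.26]
manip.command_gripper(.085)
manip.goto([L[0],L[1],.07],rot)
manip.servo_line([L[0],L[1],.0125],rate=.06,guard=8) and print("HIT")
print(manip.current_position())
manip.command_gripper(.05); print("gap",manip.current_finger_gap(),manip.current_contact_force())
manip.servo_line([L[0],L[1],.06],rate=.06)
im,P=snap("wrist","g1.png"); print(manip.current_position(),manip.current_finger_gap(),manip.current_contact_force(),manip.current_time_s())
E
```

```text
large bore [0.48059918 0.30249595 0.032     ] outer [0.48052354 0.30154862 0.032     ]
tip [ 0.48538834 -0.07969498  0.074     ] base [ 0.48593741 -0.08205892  0.012     ]
[0.48087671 0.30250378 0.01278659]
gap 0.06365510455347154 [-2.59329943 -0.39716111  9.79548889]
[0.48028395 0.30241577 0.05963712] 0.06365460487869763 [-0.56343275  1.00515164 -3.17196215] 9.175
```

View pics/g1.png

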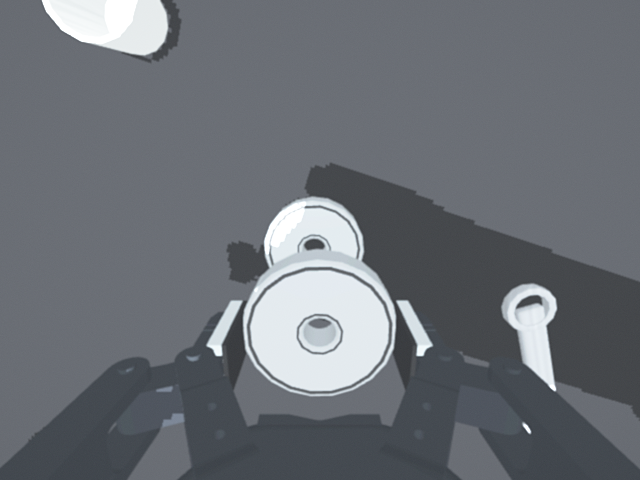

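The large weight is held level, with its bore at (320,333). The middle one stayed put, with its bore at (314,243). Next I carry the large weight over and lower it under force guard.

```bash
cat >> h.py <<'E'
TIP=np.array([.4854,-.0797])
def place(xy,rot,hover,zc,down=.008):
    """carry to xy, lower to ~3 mm above expected contact zc, then feel for contact"""
    p=manip.current_position(); manip.servo_line([p[0],p[1],hover],rate=.15)
    manip.goto([*xy,hover],rot); manip.servo_line([*xy,hover],rate=.1)
    if manip.servo_line([*xy,zc+.003],rate=.06,guard=10):
        print("EARLY",manip.current_position(),manip.current_contact_force()); return False
    h=manip.servo_line([*xy,zc-down],rate=.02,guard=5)
    print("contact",h,np.round(manip.current_position(),4),np.round(manip.current_contact_force(),1),manip.current_time_s()); return h
E
python3 - <<'E'
from h import *
P=cam("wrist"); tp=np.array(manip.current_position())
d=ray(319.7,333.5,tp[2]+.0192,P)[:2]-tp[:2]; print("held bore-TCP",d)
print(place(TIP-d/2,[np.pi,0,-1.26],.11,.0087))
snap("scene","s2.png"); snap("wrist","w2.png")
a=cv2.imread("pics/s2.png")[150:310,200:400]; b=cv2.imread("pics/w2.png")[180:440,157:483]
cv2.imwrite("pics/p2.png",np.hstack([cv2.resize(a,(400,320),interpolation=cv2.INTER_CUBIC),cv2.resize(b,(400,320))]))
E
```

```text
held bore-TCP [ 0.00050198 -0.00137131]
contact True [ 0.4855 -0.079   0.0096] [-0.4  1.1  6.3] 13.4167
True
```

View pics/p2.png

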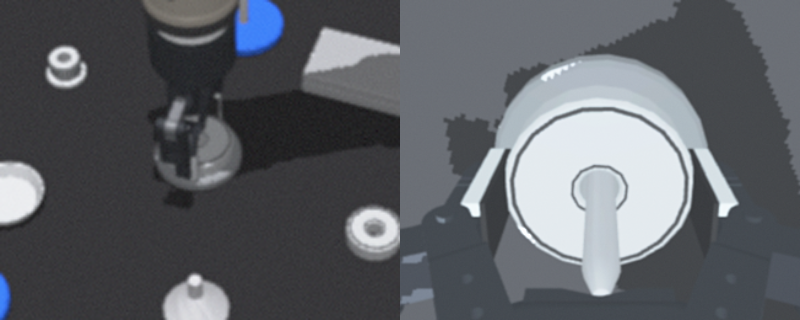

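Contact came at the expected height (0.9 mm above prediction), with the post through the bore at the pixel centre. Next I release, then measure the collar, small and middle parts from near.

```bash
python3 - <<'E'
from h import *
manip.command_gripper(.085); p=manip.current_position(); print("f",np.round(manip.current_contact_force(),1))
manip.servo_line([p[0],p[1],.15],rate=.15)
print(manip.current_time_s())
g=[]
COL=[(.020,0),(.020,.006)]
for n,xy,z,prof in (("collar_mid",[.4695,-.2535],.146,[(.020,0),(.020,.006),(.015,.006),(.015,.026)]),("weight_small_mid",[.4715,.108],.136,disc(.025,0)),("weight_middle_mid",[.486,.284],.136,disc(.029,0))):
    for yaw in (-1.26,1.88):
        try: manip.goto([*xy,z],[np.pi,0,yaw]); break
        except manip.MotionError as e: print(n,yaw,e)
    manip.dwell(.2); im,P=snap("wrist")
    print(n,yaw,np.round(manip.current_position(),4),manip.current_time_s())
    for d in manip.spot_point(n,"wrist")[:1]: print(" spot",round(d["score"],2),c2w(d["centre"],P).round(4))
    c=np.array(proj([*xy,prof[-1][1]],P)).round().astype(int)
    for d in manip.regions_of(n,"wrist")[:1]:
        x,i=fit(d["mask"].astype(np.float32),prof,P,np.array(xy)-.002); print(" fit",round(d["score"],2),x.round(4),round(i,3)); 
    np.savez(f"pics/{n}.npz",R=P[1],t=P[2],uv=c-45)
    a=im[c[1]-45:c[1]+45,c[0]-45:c[0]+45,::-1]; g.append(cv2.resize(a,(266,266),interpolation=cv2.INTER_CUBIC)); print(" crop0",c-45)
cv2.imwrite("pics/c3.png",np.hstack(g))
E
```

```text
f [ 0.4 -0.4  0.6]
14.9583
collar_mid -1.26 [ 0.47   -0.2521  0.1458] 15.9417
 spot 0.88 [ 0.4746 -0.2509  0.0093]
 fit 0.97 [ 0.4723 -0.2517] 0.901
 crop0 [276 195]
weight_small_mid -1.26 [0.4717 0.1071 0.1361] 17.65
 spot 0.96 [0.473  0.1047 0.0058]
 fit 0.6 [0.4741 0.1057] 0.899
 crop0 [274 198]
weight_middle_mid -1.26 [0.4863 0.2827 0.1362] 18.7417
 spot 0.66 [0.4895 0.2893 0.0069]
 fit 0.78 [0.4891 0.2877] 0.905
 crop0 [274 198]
```

View pics/c3.png

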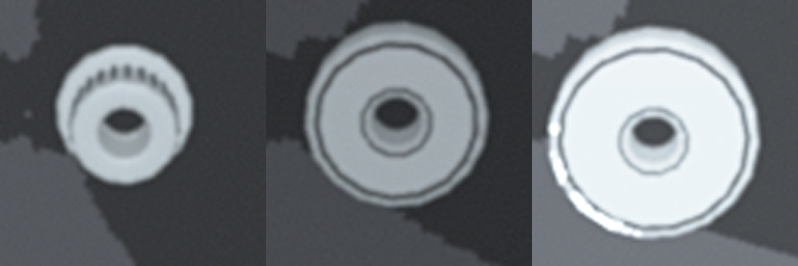

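```bash
python3 - <<'E'
from h import *
K=cam("wrist")[0]; r={}
for n,u,v,z in (("collar_mid",317.8,239.5,.026),("weight_small_mid",317.8,239.1,.016),("weight_middle_mid",314.8,245.,.016)):
    d=np.load(f"pics/{n}.npz"); r[n]=ray(u,v,z,(K,d["R"],d["t"])); print(n,r[n].round(4))
print(np.round(manip.current_position(),4))
M=r["weight_middle_mid"]; rot=[np.pi,0,-1.26]
manip.goto([M[0],M[1],.055],rot); manip.servo_line([M[0],M[1],.055]); 
print(manip.servo_line([M[0],M[1],.002],rate=.06,guard=8),np.round(manip.current_position(),4))
manip.command_gripper(.045); print("gap",manip.current_finger_gap(),np.round(manip.current_contact_force(),1))
manip.servo_line([M[0],M[1],.045],rate=.06)
snap("wrist","g2.png"); print(np.round(manip.current_position(),4),np.round(manip.current_contact_force(),1),manip.current_time_s())
cv2.imwrite("pics/g2c.png",cv2.imread("pics/g2.png")[230:430,200:440].repeat(2,0).repeat(2,1))
E
```

```text
collar_mid [ 0.4717 -0.253   0.026 ]
weight_small_mid [0.4737 0.1055 0.016 ]
weight_middle_mid [0.4889 0.2866 0.016 ]
[0.4862 0.2832 0.1362]
False [0.4892 0.2866 0.0023]
gap 0.0552471277995457 [-4.  -0.9 10.5]
[0.4885 0.2865 0.0447] [-0.7  0.3 -3.6] 21.8667
```

View pics/g2c.png

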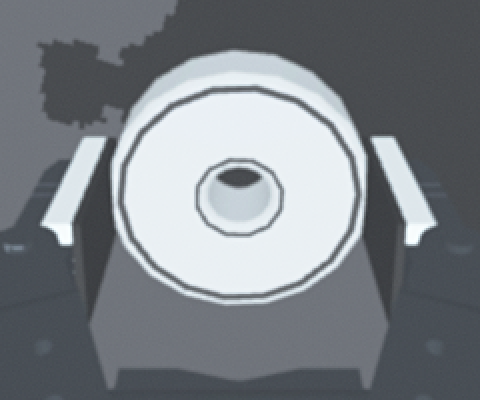

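```bash
python3 - <<'E'
from h import *
P=cam("wrist"); tp=np.array(manip.current_position()); print(P[0]["cy"],P[0]["cx"])
d=ray(319.8,328.2,tp[2]+.0137,P)[:2]-tp[:2]; print("held bore-TCP",d, "toolx",d@[.306,-.952])
print(place(TIP-d/2,[np.pi,0,-1.26],.11,.0303))
snap("wrist","w4.png")
cv2.imwrite("pics/p4.png",cv2.imread("pics/w4.png")[180:440,157:483])
E
```

```text
247.14082131318355 318.97656945793995
held bore-TCP [ 0.00020865 -0.00058936] toolx 0.0006249128834632749
contact True [ 0.4857 -0.0794  0.0311] [-0.9  0.5  6.3] 25.7917
True
```

View pics/p4.png

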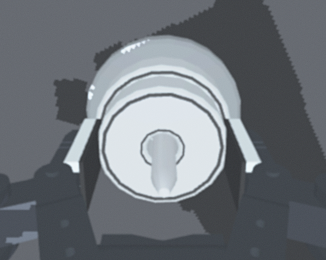

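The middle weight is seated over the large one, with the post centred in its bore. Next is the small one, using the same procedure.

```bash
python3 - <<'E'
from h import *
rot=[np.pi,0,-1.26]
manip.command_gripper(.085); p=manip.current_position(); manip.servo_line([p[0],p[1],.15],rate=.15)
M=[.4737,.1055]
manip.goto([*M,.055],rot); manip.servo_line([*M,.055]); 
print(manip.servo_line([*M,.002],rate=.06,guard=8),np.round(manip.current_position(),4))
manip.command_gripper(.036); print("gap",manip.current_finger_gap(),np.round(manip.current_contact_force(),1))
manip.servo_line([*M,.045],rate=.06)
snap("wrist","g3.png"); print(np.round(manip.current_position(),4),np.round(manip.current_contact_force(),1),manip.current_time_s())
cv2.imwrite("pics/g3c.png",cv2.imread("pics/g3.png")[230:430,200:440].repeat(2,0).repeat(2,1))
E
```

```text
False [0.4739 0.1055 0.0022]
gap 0.04755498758236231 [-4.1 -0.  12.9]
[0.4734 0.1055 0.0447] [ 0.   0.1 -2.3] 30.7
```

View pics/g3c.png

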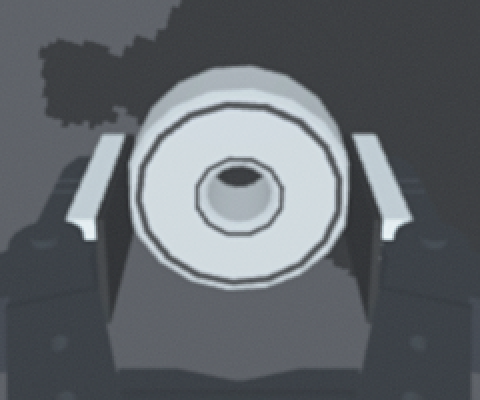

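The small weight is held level, with its bore at the same pixel as the last one, (320,328). I place it with the same offset, then grasp the collar.

```bash
python3 - <<'E'
from h import *
rot=[np.pi,0,-1.26]
d=np.array([.0002,-.0006])
ok=place(TIP-d/2,rot,.13,.0463+.0008)
snap("wrist","w5.png")
if ok and manip.current_position()[2]<.0495:
    manip.command_gripper(.085); p=manip.current_position(); manip.servo_line([p[0],p[1],.16],rate=.15)
    M=[.4717,-.2530]
    manip.goto([*M,.075],rot); manip.servo_line([*M,.075])
    print(manip.servo_line([*M,.012],rate=.06,guard=8),np.round(manip.current_position(),4))
    manip.command_gripper(.018); print("gap",manip.current_finger_gap(),np.round(manip.current_contact_force(),1))
    manip.servo_line([*M,.055],rate=.06)
    snap("wrist","g4.png"); print(np.round(manip.current_position(),4),np.round(manip.current_contact_force(),1),manip.current_time_s())
    b=cv2.imread("pics/g4.png")[230:430,200:440].repeat(2,0).repeat(2,1)
    cv2.imwrite("pics/g4c.png",np.hstack([cv2.resize(cv2.imread("pics/w5.png")[180:440,157:483],(320,400)),b]))
E
```

```text
contact True [ 0.4857 -0.0793  0.0469] [-0.1  0.6  5.6] 34.2417
False [ 0.472  -0.2532  0.0123]
gap 0.027306146543365863 [-1.2  0.6  7.2]
[ 0.4715 -0.2528  0.0547] [-0.2 -0.5 -0.9] 39.4167
```

View pics/g4c.png

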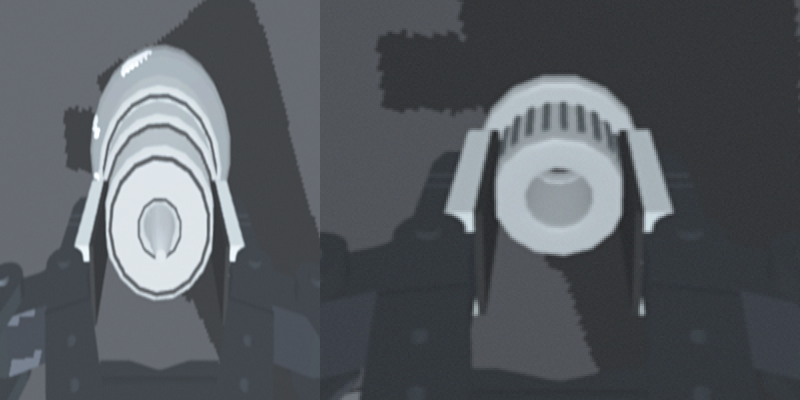

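The small weight is seated with the post centred. The collar is held upright, with its bore at (319,328).

```bash
python3 - <<'E'
from h import *
rot=[np.pi,0,-1.26]
d=np.array([.0002,-.0006])
ok=place(TIP-d/2,rot,.13,.0723)
snap("wrist","w6.png")
if ok and manip.current_position()[2]<.0745:
    manip.command_gripper(.085); p=manip.current_position(); manip.servo_line([p[0],p[1],.20],rate=.12)
    snap("wrist","w7.png")
    manip.goto([.45,.12,.3],rot); manip.dwell(.3); snap("scene","s7.png"); snap("top","t7.png"); print(manip.current_time_s())
    P=cam("top")
    for n,c in (("dish","top"),("cup","top"),("funnel","top")):
        print(n,[c2w(x["centre"],P).round(3) for x in manip.spot_point(n,c)[:1]])
    a=cv2.resize(cv2.imread("pics/s7.png")[150:270,230:370],(400,343),interpolation=cv2.INTER_CUBIC)
    b=cv2.resize(cv2.imread("pics/w7.png")[130:310,215:425],(400,343),interpolation=cv2.INTER_CUBIC)
    cv2.imwrite("pics/f.png",np.hstack([a,b]))
E
```

```text
contact True [ 0.4858 -0.0793  0.0725] [-1.   1.   5.7] 42.425
49.0
dish [array([ 0.624, -0.199, -0.007])]
cup [array([0.616, 0.202, 0.001])]
funnel [array([ 0.624,  0.021, -0.001])]
```

View pics/f.png

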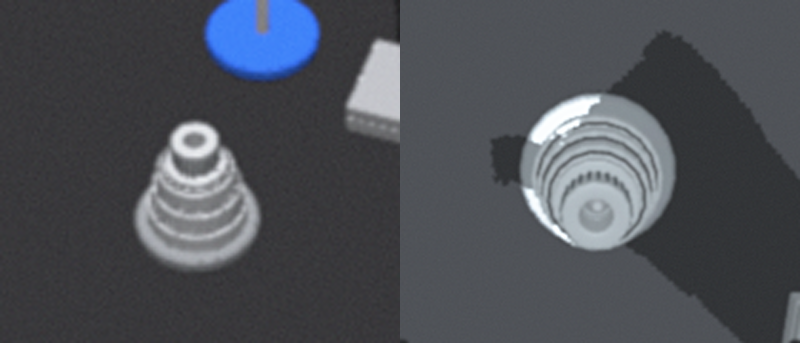

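View pics/s7.png

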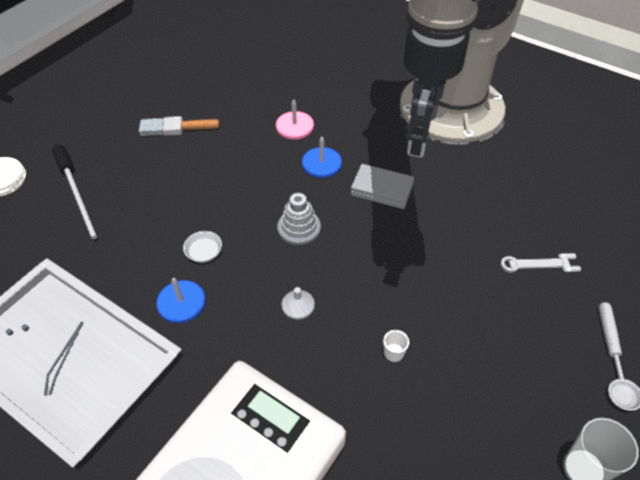

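The stack stands upright on the grey stand at (299,218): large, middle, small, then the collar, all level and concentric. The dish (203,247), cup (396,346) and funnel (298,302) sit at the same pixels as in the first picture.

```bash
python3 -c "
from station import manip
manip.hand_in(); print(manip.current_time_s())"
```

```text
the job is handed in; nothing more can be done
the job is handed in; nothing more can be done
```

The job is done and handed in: the large, middle and small weights and then the collar are on the grey stand's post, in that order, about 49 s into the 115 s limit. I lifted the large weight straight off first, and the middle one stayed where it lay until its turn.

- **Placing:** each part was lowered under a force guard. Contact came within 1 mm of the predicted resting height every time, with the force sensor reading about 6 N. Nothing was dropped.
- **Last checks:** the final pictures show the stack upright, level and concentric, with the post tip visible inside the collar's bore. The gripper was well clear of it.
- **Dish, cup and funnel:** they appear at the same pixels as at the start. The network's positions agree within 5 mm, which is about its own error.
- **Disagreements:** the silhouette fits differed from the bore readings I made by eye by up to about 1.3 mm, and I used the bore readings. The finger gap read 2–3 mm less than each part's diameter, but every part was held firmly and level.

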